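# Ramp a tin onto the bench scale and record it

## Robot

A 7-joint arm with a two-finger parallel gripper is mounted at the origin on the work surface. World frame = base frame: x ahead of the robot, y to its left, z up, the work surface at z = 0. Lengths are in m, angles in rad, forces in N, time in s.
With the tool pointing down it reaches from about 0.35 to 0.9 m from the base axis. Payload 8.1 kg.
Tool frame: the origin (TCP) lies between the finger pads; the fingertips stand 14 mm ahead of it and the grasp point (between the pads) lies 5 mm behind it (r.tips_ahead is the distance from the TCP to the fingertips, in m); z points along the fingers, y is the direction in which the jaws open and shut (so a half turn about z gives the same grasp; the last joint's range is limited). The gripper opens to 85 mm and grips with 20 to 120 N. Pads are 22 mm wide; open, the fingers measure 114 mm over their backs; the gripper's body (76 mm by 85 mm) begins 54 mm behind the grasp point. The pads swing forward as they close: fully open they stand 13 mm farther back than shut.
Start: joints at [1.113, 0.434, 0.025, 1.573, -0.012, 1.134, -0.075], TCP at [0.217, -0.586, 0.245] pointing down, gripper open.
Joint ranges: [-2.62, 2.62], [-0.44, 2.09], [-1.27, 1.32], [0.08, 2.57], [-1.32, 4.46], [0.12, 2], [-2.74, 2.74]. Speed limits (rad/s): [2.22, 2.22, 3.01, 3.01, 3.14, 3.14, 3.14].

## Interface

Orientations are given as [roll, pitch, yaw] about the fixed x, y, z axes, in that order (R = Rz(yaw) Ry(pitch) Rx(roll)).
In Python, from bench import r gives the robot as it stands. The module is installed in compiled form; this text tells all that it offers. Calls block until the motion is done:
- r.move_ptp(position, orientation): joint-space move of the TCP to a pose.
- r.move_l(position, rotation=None, velocity=0.15): straight line of the TCP; rotation=None keeps the orientation; velocity is the mean speed in m/s.
- r.move_joints(angles): joint-space move.
- r.ungrasp() and r.clamp(): open the fingers fully, or close them until they stop; the grip force is fixed at half the most.
- r.pause(seconds).
- r.solve_ik(position, orientation): joint angles nearest the present ones, or None.
- r.sense(): the state.
- r.camera(name): name is "scene" or "top" or "wrist"; returns a dict with "frame" (420x560x3 uint8, red, green, blue), "vfov" (degrees; the focal length in pixels is half the picture's height over the tangent of half this angle, whatever the lens; pixels are square), "cx", "cy" (the principal point, pixels), "dist" ([k1, k2, p1, p2, k3] as OpenCV has them; the pictures are not rectified), "R" (3x3) and "t" (3): a world point X has camera coordinates R X + t. Camera axes: x right, y down, z forward; pixel columns grow to the right and rows downward; lengths in m; the calibration is good to about 2 mm. A picture is of the moment at which its call begins. There is no depth.
A pose or a line that the arm cannot do raises r.PlanningError and nothing moves.
- r.hand_in(): hands the job in, once; it reports no verdict.
The state is a dict: "time_s": time; "qpos": joint angles; "qvel": joint speeds; "joint_efforts": joint torques, N m; "position": TCP position; "eef_rot": TCP orientation; "ft_force": force on the tool from outside, world axes, zero at the start; "ft_torque": the same for the moment, N m; "opening": opening from 0.0 (shut) to 1.0 (fully open).
Only numpy, scipy, OpenCV 4.12 (cv2) and the standard library are available. Lean on these libraries where they do the work, as an engineer would, in place of code of your own. Each camera call takes 0.05 s, during which the arm holds its last target.

## Task

Push the heavy round tin up the ramp and over its lip onto the scale pan, then on until it presses gently but firmly against the sprung stop, without ever ramming the stop solid. Leave it standing flat on the pan, clear of the ramp and still touching the stop pad, then press the round key on the indicator fully down and let go of everything. Do not tip the tin or disturb the other things on the bench.

Things in the scene. Friction and masses are not known exactly. Their poses are not given: they have to be found in the camera images.
- tin_mid (a point): Centre (half-way up) of a round closed metal tin with a flat lid and a paper band, 120 mm across, 70 mm high, 0.6 to 0.95 kg, z up its axis. Too wide to grasp. It slides on its flat base; friction unknown (about 2 to 6 N on the level, more on the ramp). It starts on the bench before the ramp's foot, up to 55 mm to either side of the ramp's middle line: bring it into line first.
- station: Fixed weighing station: aluminium ramp, steel pan, stop. Origin on the bench; x points level up the ramp and along the pan to the stop, z up, y = 0 is the middle line. The ramp rises evenly from bench level at x = -0.247 to 34 mm at x = -0.107. The flat pan behind the lip: top at z = 0.031, x = -0.100 to 0.160, y = +-0.110.
- ramp_foot (a point): Middle of the ramp's lower edge, on the bench (station x = -0.247, y = 0). The ramp is 170 mm wide and 140 mm long, with a guide rail 12 mm high along each side; the rails' inner faces lie at y = +-0.067, so the tin has 7 mm to spare on either side.
- lip_mid (a point): Middle of the lip at the ramp's top, on its pan-side edge (station x = -0.100, y = 0, z = 0.034). The lip is flat, 7 mm along x, and stands 3 mm above the pan. The tin is clear of it, and drops flat onto the pan, once its centre is more than 61 mm past this point.
- stop: Grey block, 30 mm (x) by 70 by 62 mm high, fixed on the pan's far end at station x = 0.137, y = 0; origin under its centre, at pan height, axes as the station's. A rod on the middle line, 30 mm above the pan, carries a sprung round rubber pad (36 mm) facing the ramp. The free pad's face stands 45 to 95 mm before the origin, as last set: not measured, to be felt.
- stop_axis (a point): Point on the rod's axis at the block's ramp-side face, 30 mm above the pan. The pad's spring starts at 1 N and adds 0.9 N per mm; after 8 mm (8 N) the pad is solid. Tin on pad: 4 to 6 N is right (at least 3 N for a moment), over 14 N is ramming. Keep fingers off the stop. Sliding friction adds to the push, less when paused. Let go of, the tin stays on the pad by friction.
- indicator: The fixed grey display box of the scale, 110 mm (x) by 170 mm (y) by 45 mm high, on the bench beyond the stop; origin under its centre.
- key_top (a point): Centre of the top of the round push key on the indicator, 30 mm in diameter, pressed straight down: 6 mm of travel, 4 N when fully down, springs back.
- key (a joint): Travel of that key, m: 0 = up, 0.006 = fully down.
Things that resemble listed ones, but are neither listed nor needed, are in the scene too. What is shaped like the indicator but orange is not meant.

How it is judged:
By the outcome, as a careful person would: the job done as asked, in the order asked, and still so for the second after the job is handed in, with the robot touching nothing.
It also fails if it takes over 72 s, if anything falls off the work surface, if the arm or the gripper's body presses on something with over 40 N, if the wrist force passes 120 N, or if a joint passes its speed limit or range.

## Working session

There is one attempt and no reset: what is moved stays moved. The work goes in short steps, each a Python script; the robot and the scene stay as the last script left them, time stands still between calls to the robot, and variables do not carry over. Pictures are saved under pics/ and viewed, and the job is handed in when it is done.

```bash
mkdir -p pics; cat > h.py <<'E'
import numpy as np, cv2, pickle
from bench import r
def snap(name,tag):
    c=r.camera(name); cv2.imwrite(f'pics/{tag}.png',c['frame'][:,:,::-1]); pickle.dump(c,open(f'pics/{tag}.pkl','wb')); return c
def K(c):
    f=c['frame'].shape[0]/2/np.tan(np.radians(c['vfov'])/2)
    return np.array([[f,0,c['cx']],[0,f,c['cy']],[0,0,1.]])
def pix2plane(c,pts,z):
    pts=np.array(pts,float).reshape(-1,1,2)
    u=cv2.undistortPointsIter(pts,K(c),np.array(c['dist'],float),None,None,(3,100,1e-10)).reshape(-1,2)
    R=np.array(c['R']);t=np.array(c['t']).ravel();C=-R.T@t
    d=np.c_[u,np.ones(len(u))]@R
    return C+d*((np.atleast_1d(z)-C[2])/d[:,2])[:,None]
def proj(c,X):
    R=np.array(c['R']);t=np.array(c['t'],float).ravel()
    return cv2.projectPoints(np.array(X,float).reshape(-1,1,3),cv2.Rodrigues(R)[0],t,K(c),np.array(c['dist'],float))[0].reshape(-1,2)
def load(tag): return pickle.load(open(f'pics/{tag}.pkl','rb'))
def up(tag,out,x0,y0,w,h,s):
    im=cv2.imread(f'pics/{tag}.png')[y0:y0+h,x0:x0+w]; cv2.imwrite(f'pics/{out}.png',cv2.resize(im,None,fx=s,fy=s,interpolation=cv2.INTER_CUBIC))
E
python3 - <<'E'
from h import *
for n in ['scene','top','wrist']:
    c=snap(n,n+'0'); print(n,c['vfov'],c['dist'],np.round(-np.array(c['R']).T@np.array(c['t']).ravel(),3))
print(r.sense())
E
```

```text
scene 42.60448264955501 [0.01682223 0.         0.         0.         0.        ] [ 0.948 -0.539  0.951]
top 47.503923189772124 [-0.06053597  0.          0.          0.          0.        ] [0.356 0.075 1.12 ]
wrist 59.58536947165844 [-0.01606254  0.          0.          0.          0.        ] [ 0.283 -0.561  0.373]
{'time_s': 0.15, 'qpos': array([ 1.11341065,  0.43508147,  0.02499858,  1.57388277, -0.01165028,
        1.13399824, -0.07511282]), 'qvel': array([ 0.00025192, -0.00229441,  0.00171729, -0.00049298,  0.00013534,
       -0.00165285,  0.00145381]), 'joint_efforts': array([ 2.84378395e-03, -6.70892072e+01,  1.02654152e+00, -3.16449952e+01,
        1.57399342e-02,  8.99317791e-03,  4.77105868e-05]), 'position': array([ 0.21695063, -0.58574712,  0.24469704]), 'eef_rot': array([-3.14037060e+00,  7.71671097e-05,  3.54660831e-01]), 'ft_force': array([ 0.83341945, -0.25641361,  0.50523754]), 'ft_torque': array([ 0.02386956, -0.05501246,  0.03949048]), 'opening': 1.0020700655254484}
```

View pics/scene0.png

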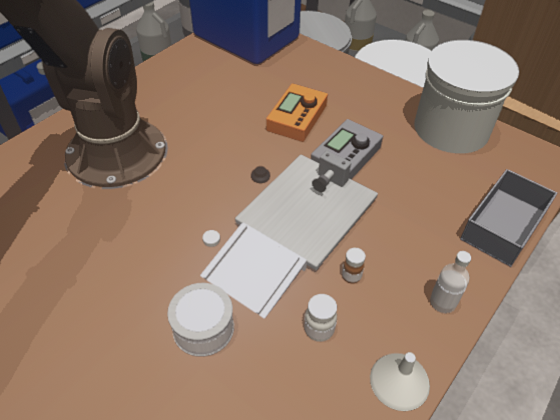

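View pics/top0.png

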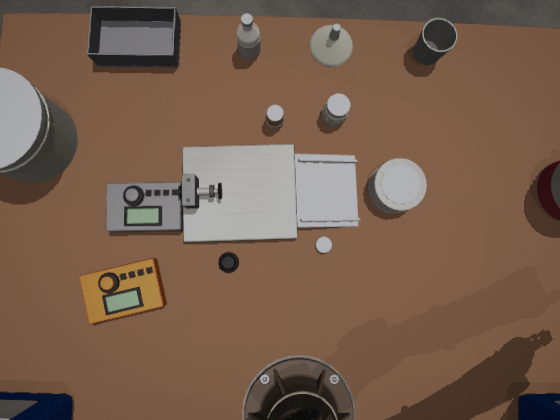

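View pics/wrist0.png

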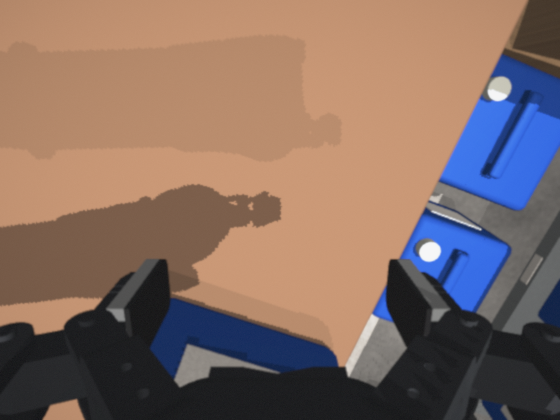

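```bash
python3 - <<'E'
from h import *
up('top0','t1',170,130,140,125,5.6)
up('top0','t2',285,130,150,110,5.3)
up('top0','t3',95,165,130,90,6)
E
```

```text
(no output)
```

View pics/t1.png

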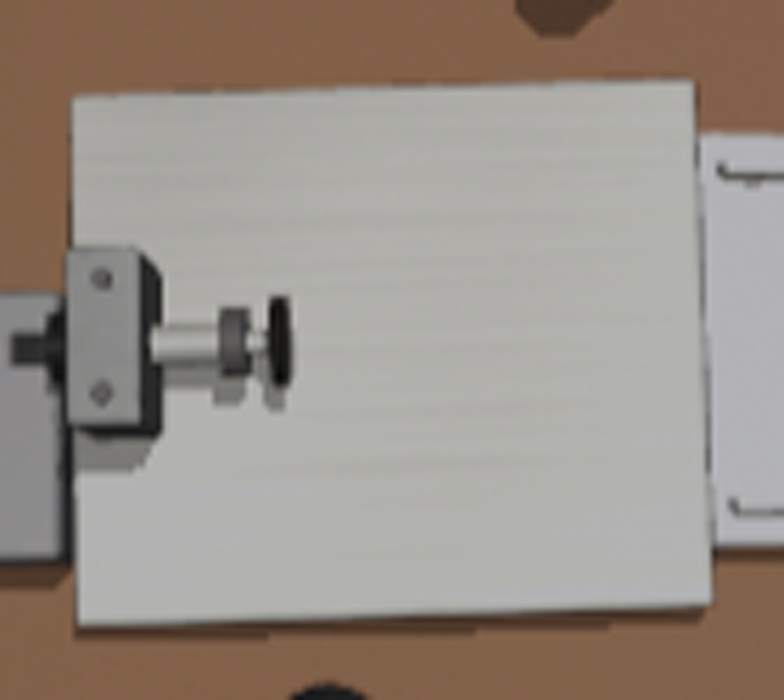

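View pics/t2.png

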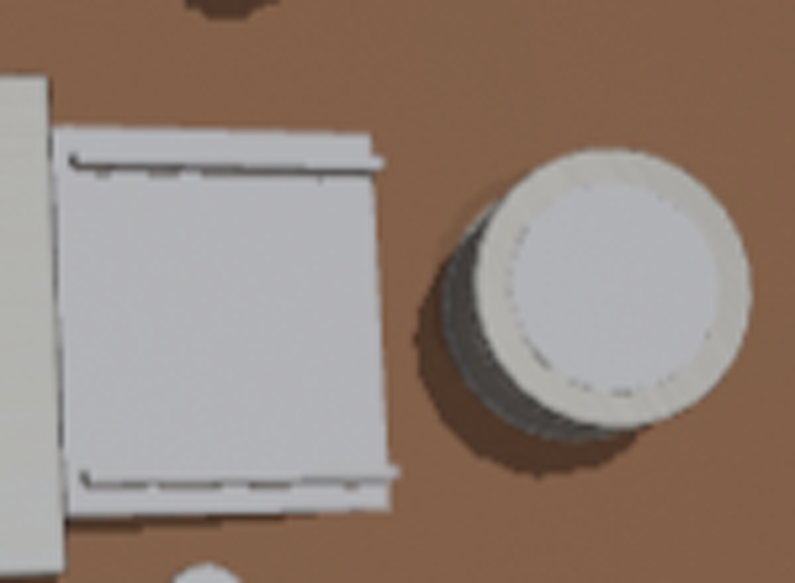

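View pics/t3.png

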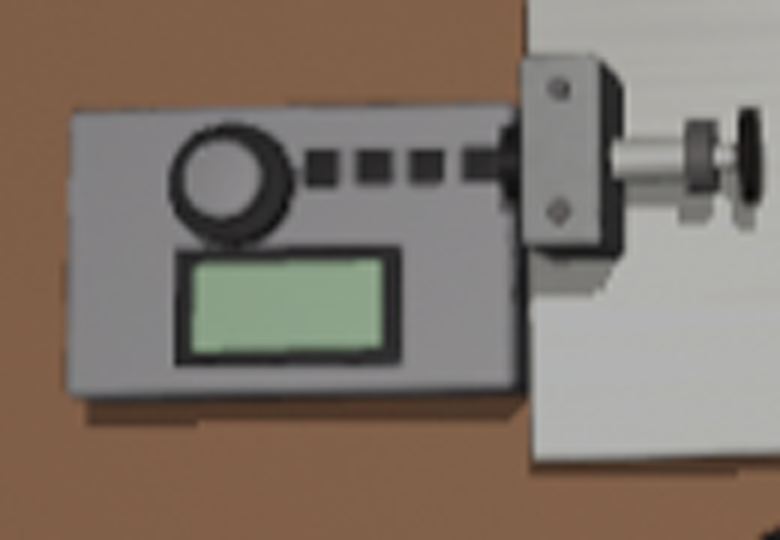

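```bash
python3 - <<'E'
from h import *
up('scene0','s1',195,140,195,180,3.3*1.2)
up('scene0','s2',280,110,110,100,6)
up('scene0','s3',160,275,85,80,7)
c=load('top0')
f=lambda pts,x0,y0,s:(np.array(pts,float)+.5)/s-.5+[x0,y0]
print('pan',pix2plane(c,f([(73,97),(693,82),(712,604),(78,627)],170,130,5.6),.031))
print('foot',pix2plane(c,f([(370,133),(389,510)],285,130,5.3),0))
print('tin',pix2plane(c,f([(613,289)],285,130,5.3),.07),'d',pix2plane(c,f([(475,289),(752,289),(613,148),(613,430)],285,130,5.3),.07))
print('key',pix2plane(c,f([(222,178)],95,165,6),.06))
print('pad',pix2plane(c,f([(292,343)],170,130,5.6),.061))
E
```

```text
pan [[0.6030016  0.27574572 0.031     ]
 [0.61402571 0.01886677 0.031     ]
 [0.39719627 0.00905699 0.031     ]
 [0.38432955 0.26602195 0.031     ]]
foot [[ 0.59876253 -0.1300785   0.        ]
 [ 0.42762133 -0.13777981  0.        ]]
tin [[ 0.51832614 -0.22101318  0.07      ]] d [[ 0.51726581 -0.16168974  0.07      ]
 [ 0.51942002 -0.2812931   0.07      ]
 [ 0.57929418 -0.22206111  0.07      ]
 [ 0.45816141 -0.2200803   0.07      ]]
key [[0.48699261 0.38035987 0.06      ]]
pad [[0.49767182 0.17945499 0.061     ]]
```

View pics/s1.png

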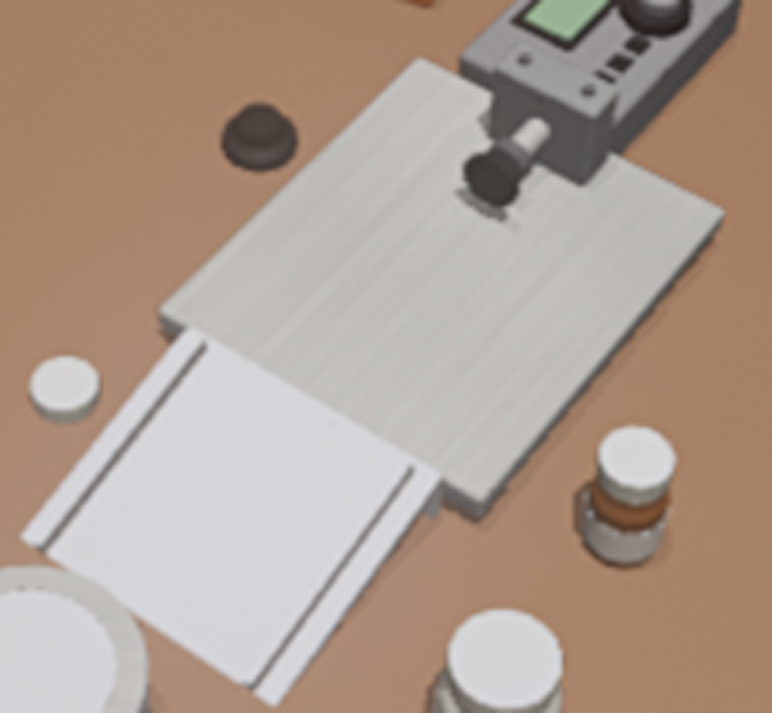

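View pics/s2.png

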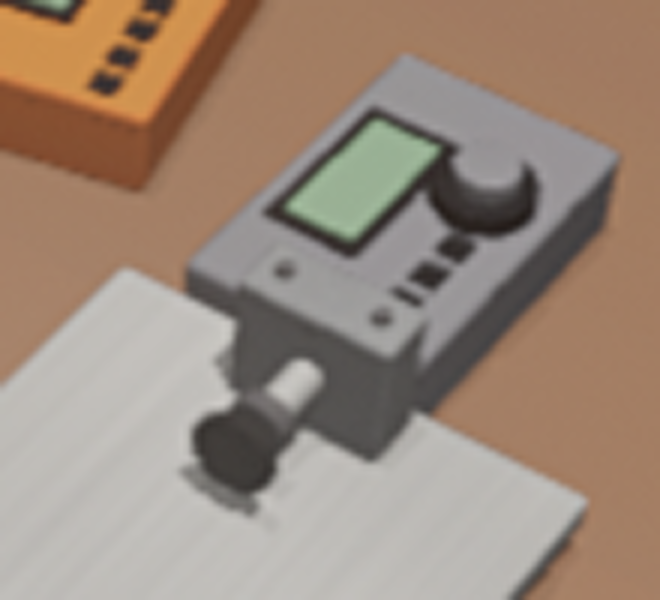

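View pics/s3.png

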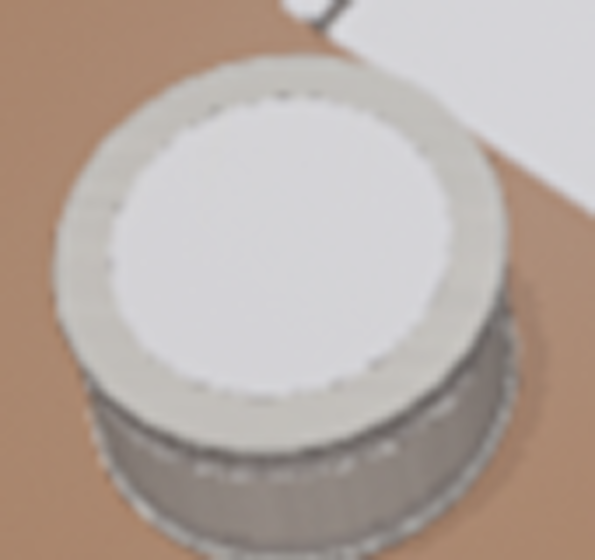

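```bash
cat > fit.py <<'E'
from h import *
from scipy.optimize import least_squares
f=lambda pts,x0,y0,s:(np.array(pts,float)+.5)/s-.5+[x0,y0]
P=np.array([(.16,-.11,.031),(-.1,-.11,.031),(-.1,.11,.031),(.16,.11,.031),(-.247,-.085,0),(-.247,.085,0)])
ct,cs=load('top0'),load('scene0')
ot=np.r_[f([(73,97),(693,82),(712,604),(78,627)],170,130,5.6),f([(370,133),(389,510)],285,130,5.3)]
os_=f([(722,213),(478,503),(165,312),(418,58),(272,703),(25,537)],195,140,3.96)
def T(p,X):
    c,s=np.cos(p[2]),np.sin(p[2]); X=np.atleast_2d(X)
    return np.c_[X[:,:2]@np.array([[c,s],[-s,c]])+p[:2],X[:,2]]
def res(p,w):
    o=[]
    if 't' in w:o.append(proj(ct,T(p,P))-ot)
    if 's' in w:o.append(proj(cs,T(p,P))-os_)
    return np.concatenate(o).ravel()
if __name__=='__main__':
  for w in ['t','s','ts']:
    q=least_squares(res,[.5,.12,1.6],args=(w,)); print(w,np.round(q.x,4),np.round(q.fun.reshape(-1,2),1).tolist())
  st=q.x
  np.save('st.npy',st)
  # tin in scene
  print('tin scene', pix2plane(cs,f([(281,255)],160,275,7),.07))
  kt=f([(222,178)],95,165,6)[0]; ks=f([(492,172)],280,110,6)[0]
  g=least_squares(lambda X:np.r_[proj(ct,X)[0]-kt,proj(cs,X)[0]-ks],[.487,.38,.06]); print('key',g.x,g.fun)
  pt=f([(290,343)],170,130,5.6)[0]
  c,s=np.cos(st[2]),np.sin(st[2]);Ri=np.array([[c,s],[-s,c]])
  for X in [pix2plane(ct,[pt],.061)[0,:2], pix2plane(cs,f([(235,448)],280,110,6),.061)[0,:2],[.518,-.221],g.x[:2]]: print('station coords',Ri@(X-st[:2]))
E
python3 fit.py; python3 -c "
from h import *
up('scene0','s4',340,120,40,40,15)"
```

```text
t [0.5013 0.1126 1.6178] [[-0.8, -0.3], [0.4, -0.8], [0.7, 0.5], [-0.5, 0.2], [0.0, 0.4], [0.2, -0.1]]
s [0.5039 0.1145 1.6149] [[1.3, -0.5], [1.1, -0.1], [-2.1, -0.8], [0.5, -0.7], [0.6, 1.0], [-1.3, -0.0]]
ts [0.5026 0.1136 1.6168] [[-1.1, -0.9], [0.1, -1.3], [0.2, -0.1], [-1.0, -0.5], [-0.3, -0.1], [-0.3, -0.6], [0.6, -0.6], [0.5, -0.1], [-2.8, -0.8], [-0.3, -0.7], [0.0, 1.0], [-1.9, 0.1]]
tin scene [[ 0.52360936 -0.22255158  0.07      ]]
key [0.48769295 0.3804636  0.06276087] [-0.38048783 -0.47055446 -0.65978016  0.13102632]
station coords [0.06682224 0.00187744]
station coords [0.07521501 0.00067192]
station coords [-3.34939517e-01  4.75060752e-06]
station coords [0.26728145 0.00262875]
```

View pics/s4.png

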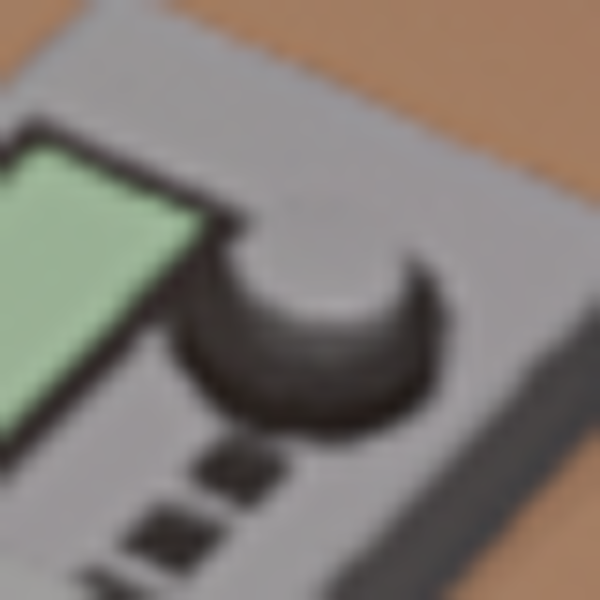

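```bash
cat > path.py <<'E'
from h import *
from scipy.spatial.transform import Rotation as Ro
st=np.load('st.npy')
def W(x,y,z):
    c,s=np.cos(st[2]),np.sin(st[2]); return np.array([st[0]+c*x-s*y, st[1]+s*x+c*y, z])
def S(p):
    c,s=np.cos(st[2]),np.sin(st[2]); d=np.array(p[:2])-st[:2]; return np.array([c*d[0]+s*d[1],-s*d[0]+c*d[1],p[2]])
def ori(th,flip=False):
    s,c=np.sin(th),np.cos(th)
    M=np.array([[c,0,s],[0,-1,0],[s,0,-c]])
    if flip: M=M@np.diag([-1,-1,1])
    return (Ro.from_euler('z',st[2])*Ro.from_matrix(M)).as_euler('xyz'), np.array([s,0,-c])
def tcp_for_tip(x,z,th,d,y=0):  # tip centre in station x,z
    return W(x-d*np.sin(th),y,z+d*np.cos(th))
def ft(n=6):
    a=[]
    for _ in range(n): r.pause(.01); a.append(r.sense()['ft_force'])
    F=np.mean(a,0); c,s=np.cos(st[2]),np.sin(st[2])
    return np.array([c*F[0]+s*F[1],-s*F[0]+c*F[1],F[2]])
E
python3 - <<'E'
from path import *
print(r.tips_ahead, r.sense()['time_s'])
for th in (0,.35,.44,.52):
  for fl in (0,1):
    o,_=ori(th,fl); out=[]
    for x,z in [(-.46,.2),(-.44,.03),(-.3,.03),(-.2,.05),(-.03,.07),(-.1,.2)]:
        q=r.solve_ik(tcp_for_tip(x,z,th,.014),o); out.append(None if q is None else np.round(q,2).tolist())
    print(th,fl,out)
E
```

```text
0.014 0.15
0 0 [[0.72, 0.49, -0.33, 1.58, 0.18, 1.1, 0.39], [0.66, 0.66, -0.28, 1.77, 0.25, 0.75, 0.29], [0.55, 0.6, -0.42, 1.93, 0.37, 0.68, -0.05], [0.44, 0.55, -0.5, 1.99, 0.4, 0.7, -0.27], [0.18, 0.53, -0.61, 1.99, 0.44, 0.75, -0.64], [0.37, 0.35, -0.65, 1.86, 0.25, 1.01, -0.33]]
0 1 [[0.28, 0.47, 0.32, 1.63, -0.17, 1.07, -2.45], [0.25, 0.66, 0.33, 1.81, -0.3, 0.72, -2.35], [0.06, 0.57, 0.27, 1.97, -0.25, 0.62, -2.61], [-0.67, 0.8, 1.14, 2.08, -0.95, 0.93, -2.07], [0.47, 0.71, -1.07, 1.97, 0.78, 0.95, 2.19], [-0.96, 0.46, 1.17, 1.95, -0.49, 1.05, -2.67]]
0.35 0 [[0.88, 0.65, -0.4, 1.38, -0.06, 1.35, 0.6], [0.86, 0.8, -0.38, 1.55, -0.02, 1.03, 0.62], [0.77, 0.72, -0.48, 1.79, -0.01, 0.84, 0.43], [0.68, 0.65, -0.55, 1.9, -0.02, 0.76, 0.27], [0.42, 0.57, -0.6, 2.0, -0.07, 0.64, 0.0], [0.59, 0.4, -0.64, 1.85, -0.14, 0.98, 0.12]]
0.35 1 [[0.46, 0.63, 0.33, 1.42, -0.44, 1.4, -2.21], [0.47, 0.78, 0.27, 1.59, -0.51, 1.09, -2.11], [0.33, 0.67, 0.18, 1.83, -0.53, 0.91, -2.23], [0.21, 0.58, 0.11, 1.94, -0.54, 0.83, -2.38], [-0.0, 0.49, -0.03, 2.04, -0.54, 0.7, -2.69], [0.07, 0.33, 0.06, 1.8
[... 445 characters left out ...]
0.26, 0.61, 0.12, 1.91, -0.61, 0.9, -2.28], [0.06, 0.52, -0.03, 2.03, -0.65, 0.74, -2.54], [0.12, 0.35, 0.06, 1.88, -0.52, 1.07, -2.62]]
0.52 0 [[0.93, 0.74, -0.41, 1.28, -0.14, 1.48, 0.66], [0.92, 0.89, -0.4, 1.44, -0.1, 1.18, 0.71], [0.85, 0.8, -0.49, 1.71, -0.13, 0.96, 0.58], [0.79, 0.73, -0.59, 1.84, -0.15, 0.85, 0.44], [0.54, 0.63, -0.63, 1.99, -0.27, 0.66, 0.27], [0.72, 0.48, -0.68, 1.83, -0.26, 1.01, 0.27]]
0.52 1 [[0.53, 0.72, 0.34, 1.33, -0.54, 1.57, -2.14], [0.54, 0.87, 0.26, 1.48, -0.58, 1.28, -2.04], [0.41, 0.74, 0.18, 1.75, -0.63, 1.08, -2.11], [0.3, 0.65, 0.12, 1.89, -0.67, 0.97, -2.21], [0.11, 0.55, -0.03, 2.03, -0.74, 0.79, -2.42], [0.15, 0.38, 0.09, 1.88, -0.6, 1.12, -2.53]]
```

```bash
python3 - <<'E'
from path import *
th=.44;o,_=ori(th)
r.move_ptp(tcp_for_tip(-.47,.10,th,.014),o)
print(r.sense()['time_s'],ft())
for z in (.05,.03): r.move_l(tcp_for_tip(-.47,z,th,.014),o,velocity=.1)
f0=ft(); print(f0)
snap('scene','s10'); snap('wrist','w10')
z=.03
while z>-.012:
    z-=.0015; r.move_l(tcp_for_tip(-.47,z,th,.014),velocity=.03)
    f=ft(3)-f0
    if f[2]>1.5: break
print(z,f,S(r.sense()['position']),r.sense()['time_s'])
r.move_l(tcp_for_tip(-.47,.025,th,.014),velocity=.08)
print(ft()-f0)
E
```

```text
1.6417 [-0.1548151   0.09394148  0.46421234]
[-0.1477314   0.14295238  0.23924914]
-0.00900000000000001 [-0.15569958  0.16852617  4.69665133] [-4.76058073e-01 -2.13914375e-04  4.13810451e-03] 9.9917
[ 0.25990476  0.32431115 -0.59042794]
```

View pics/s10.png

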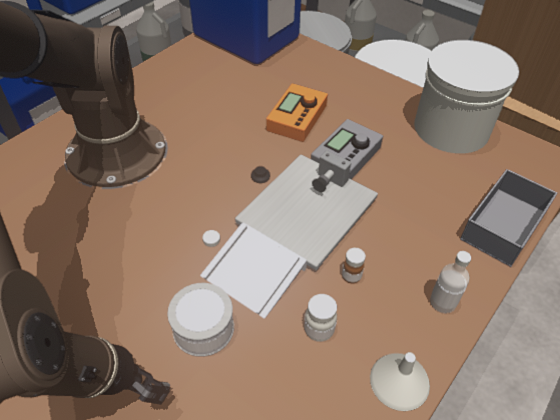

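View pics/w10.png

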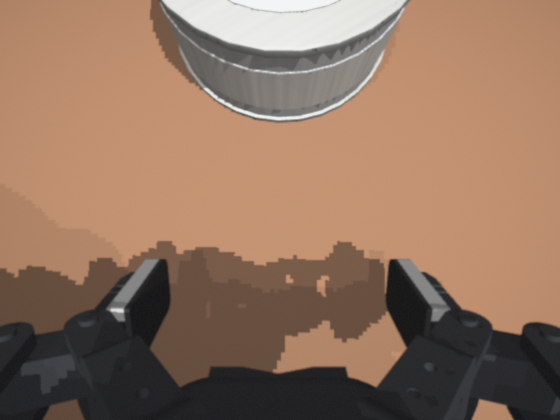

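```bash
cat >> path.py <<'E'
TH=.44;D=.001
def go(xc,z,v): r.move_l(tcp_for_tip(xc-.0525,z,TH,D),ori(TH)[0],velocity=v)
E
python3 - <<'E'
from path import *
print(ft())
go(-.345,.032,.1); print(ft())
for x in (-.325,-.30,-.27,-.24): go(x,.032,.04); print(x,ft(2),r.sense()['time_s'])
snap('top','t20');snap('wrist','w20')
up('top0','x',0,0,10,10,1);up('top','x',0,0,1,1,1) if 0 else up('t20','t20c',250,120,180,130,4.4)
E
```

```text
[ 0.31882906  0.08942829 -0.31628597]
[ 0.13077819 -0.22309987 -0.26513953]
-0.325 [-0.10559296 -0.09826157 -0.49967776] 12.3167
-0.3 [-1.64775808 -0.38489413  0.53360672] 13.1083
-0.27 [-6.03923849 -0.34172693  3.74596415] 14.025
-0.24 [-6.16886516 -0.4786939   4.28735894] 14.9417
```

View pics/t20c.png

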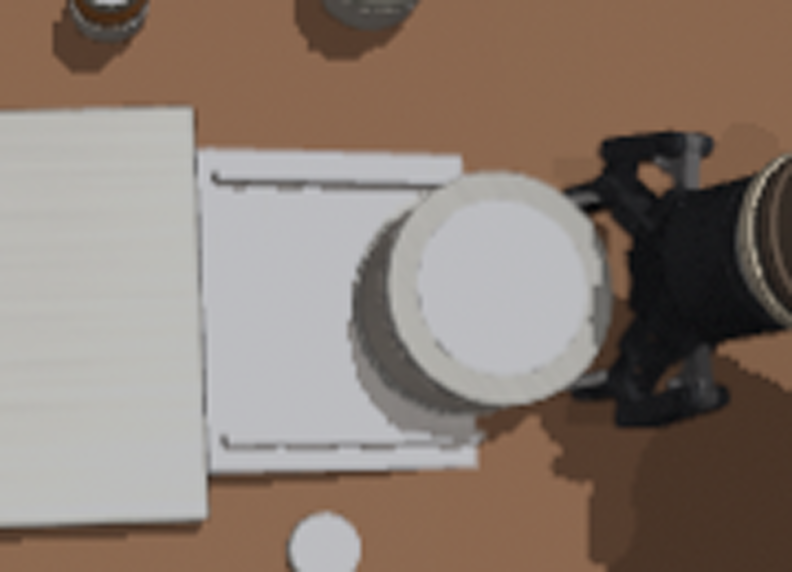

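View pics/w20.png

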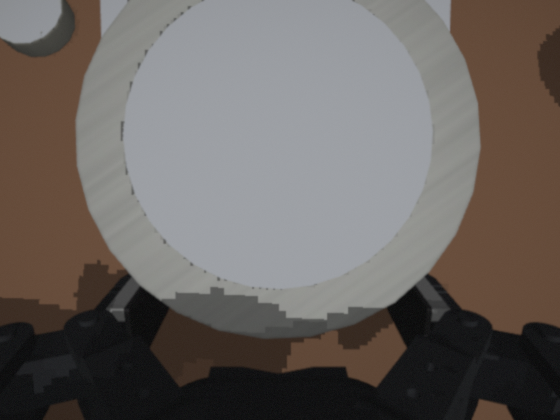

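```bash
python3 - <<'E'
from path import *
from fit import f
c=load('t20')
p=f([(500,288)],250,120,4.4)
for z in (.075,.085): print(S(pix2plane(c,p,z)[0]))
c=load('top0'); print(S(pix2plane(c,f([(613,289)],285,130,5.3),.07)[0]))
print(S(r.sense()['position']))
E
```

```text
[-2.49657418e-01  1.55127939e-04  7.50000000e-02]
[-0.24756969  0.00157254  0.085     ]
[-3.34967681e-01 -3.20441053e-04  7.00000000e-02]
[-0.29438471 -0.00088525  0.03344456]
```

```bash
python3 - <<'E'
from path import *
for x,z in ((-.19,.032),(-.15,.048),(-.11,.063)): go(x,z,.04); print(x,ft(2),r.sense()['time_s'],np.round(S(r.sense()['position']),4))
snap('scene','s30');snap('top','t30')
up('s30','s30c',180,140,220,200,3);up('t30','t30c',200,120,180,130,4.4)
E
```

```text
-0.19 [-9.47512382  0.53621371  5.81522963] 16.4583 [-0.2454 -0.0009  0.0333]
-0.15 [-0.82158039  0.24886906 -3.46699103] 17.7 [-0.203   0.      0.0488]
-0.11 [-3.200163   -0.79668068  1.28934594] 18.9333 [-1.63e-01 -1.00e-04  6.38e-02]
```

View pics/s30c.png

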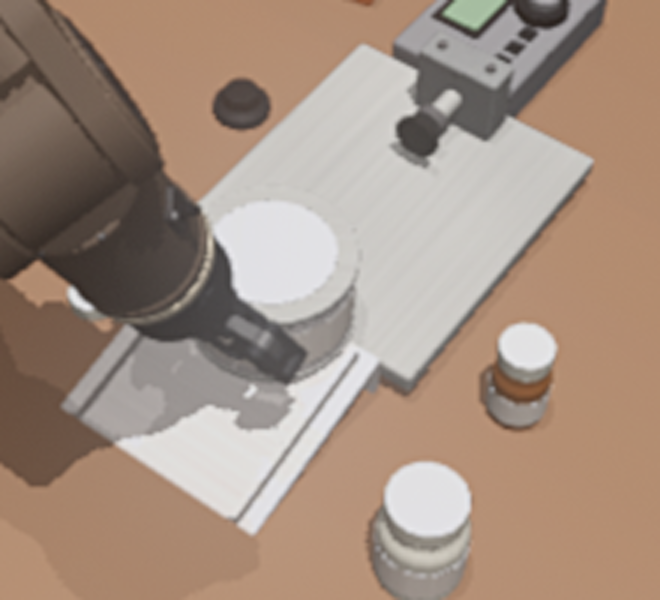

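View pics/t30c.png

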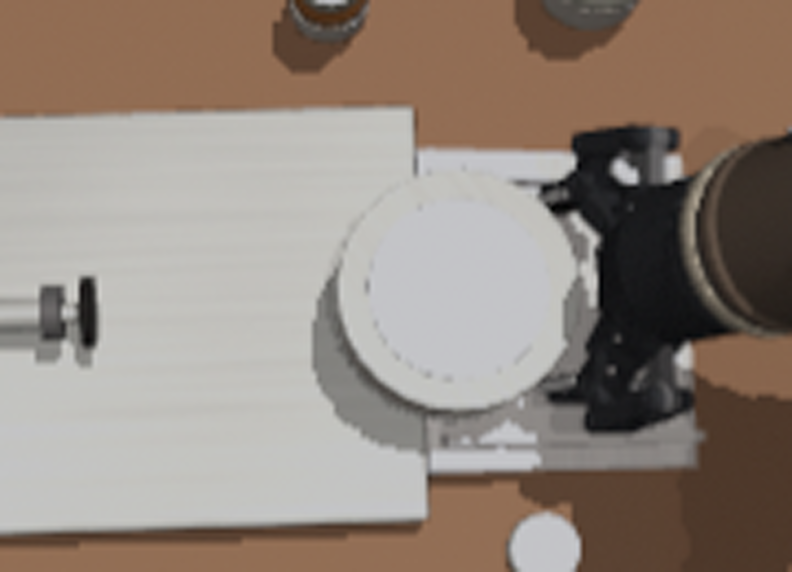

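```bash
python3 - <<'E'
from path import *
for x in (-.09,-.07,-.05,-.03,-.02): go(x,.063,.025); print(x,ft(2),r.sense()['time_s'],np.round(S(r.sense()['position']),4))
snap('scene','s40');snap('top','t40')
up('s40','s40c',230,130,160,140,4.5);up('t40','t40c',170,120,180,130,4.4)
E
```

```text
-0.09 [-1.88821773  0.65006724 -0.87939003] 20.0 [-0.1426  0.0003  0.0638]
-0.07 [-0.49322969  0.1611209  -1.21157555] 20.9667 [-1.226e-01  1.000e-04  6.400e-02]
-0.05 [-0.63920561  0.27243933 -1.08357463] 21.9333 [-1.026e-01  1.000e-04  6.400e-02]
-0.03 [-1.10943894 -0.72619394  0.00221287] 22.9 [-0.0826  0.      0.064 ]
-0.02 [-0.67828012 -0.84199852 -0.31124651] 23.4667 [-0.0724  0.      0.064 ]
```

View pics/s40c.png

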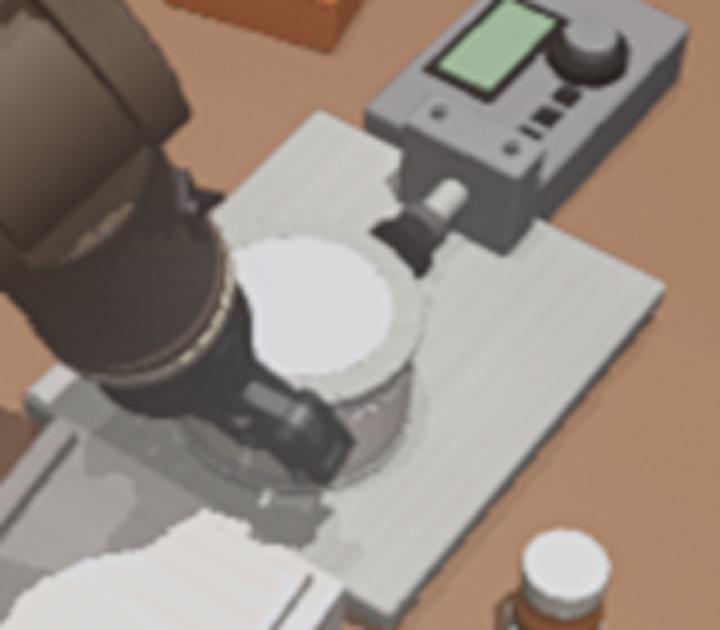

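View pics/t40c.png

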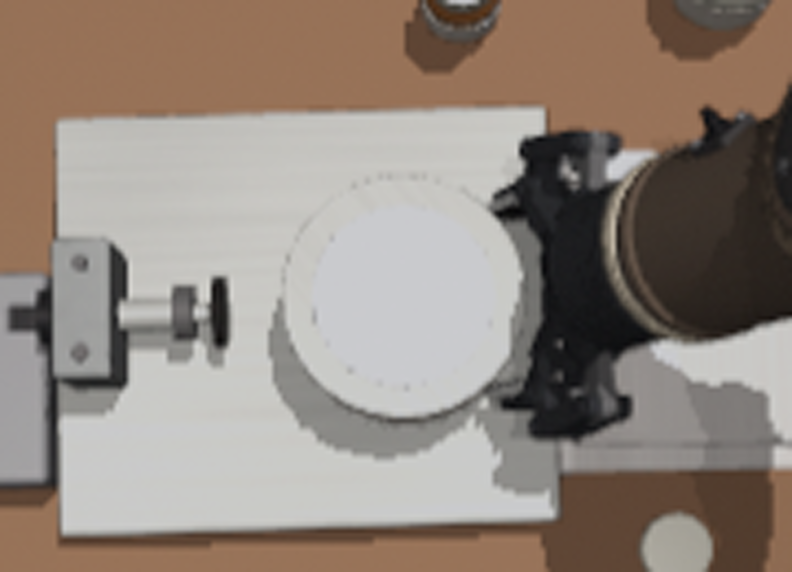

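```bash
python3 - <<'E'
from path import *
from fit import f
c=load('t40')
print(S(pix2plane(c,f([(403,298)],170,120,4.4),.101)[0]),S(pix2plane(c,f([(230,313)],170,120,4.4),.061)[0]))
print(S(pix2plane(c,f([(229,313)],170,120,4.4),.043)[0]))
E
```

```text
[-0.02259549  0.00236691  0.101     ] [0.06567906 0.00171061 0.061     ]
[ 0.06784547 -0.00079605  0.043     ]
```

```bash
python3 - <<'E'
from path import *
c,s=np.cos(st[2]),np.sin(st[2])
def fx(): F=r.sense()['ft_force']; return -(c*F[0]+s*F[1])
go(-.004,.063,.02); print(fx(),ft(3))
x=-.004; n=0
while x<.006:
    x+=.001; go(x,.063,.01); a=fx(); b=-ft(3)[0]
    print(round(x,4),round(a,2),round(b,2),np.round(S(r.sense()['position'])[0],4),r.sense()['time_s'])
    if b>5 : break
snap('top','t50'); up('t50','t50c',170,120,180,130,4.4)
E
```

```text
1.5603433571730938 [-1.84402944  0.63121552  0.37286892]
-0.003 2.18 2.99 -0.056 24.8167
-0.002 2.35 3.04 -0.055 25.0917
-0.001 2.84 2.86 -0.0539 25.3667
0.0 4.1 3.3 -0.0528 25.6417
0.001 1.99 3.14 -0.0518 25.9167
0.002 2.29 2.59 -0.0508 26.1917
0.003 2.05 3.19 -0.0498 26.4667
0.004 2.55 2.73 -0.0488 26.7417
0.005 3.17 2.62 -0.0478 27.0167
0.006 3.26 3.07 -0.0468 27.2917
```

View pics/t50c.png

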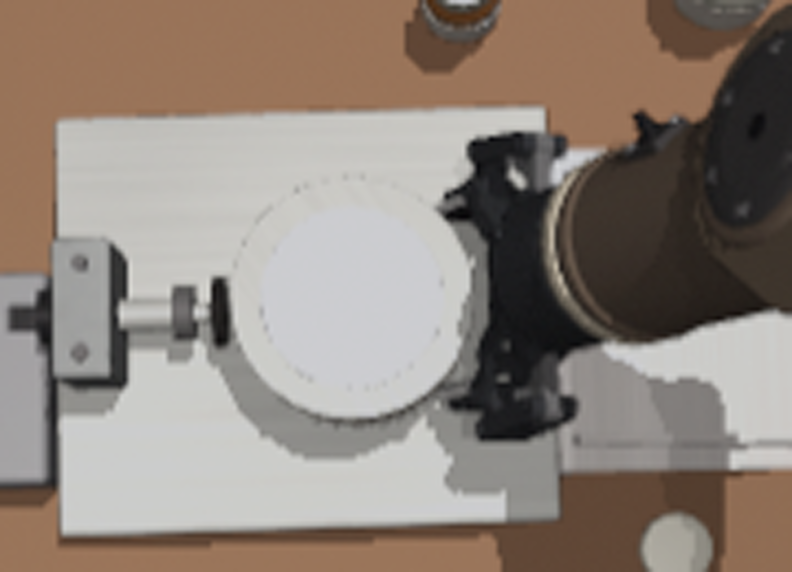

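```bash
python3 - <<'E'
from path import *
x=.006
while x<.022:
    x+=.001; go(x,.063,.01); b=-ft(5)
    print(round(x,4),np.round(b,2),np.round(S(r.sense()['position'])[0],4),r.sense()['time_s'])
    if b[0]>7.0 : break
snap('top','t51'); up('t51','t51c',170,120,180,130,4.4)
E
```

```text
0.007 [ 3.44 -0.06 -0.29] -0.0458 27.6333
0.008 [ 3.26  0.58 -0.28] -0.0448 27.925
0.009 [ 3.06  0.42 -0.41] -0.0438 28.2167
0.01 [ 2.83  0.33 -0.14] -0.0428 28.5083
0.011 [ 3.03  0.16 -0.12] -0.0418 28.8
0.012 [ 3.86 -0.09 -0.83] -0.041 29.0917
0.013 [ 4.65 -0.18 -0.86] -0.0401 29.3833
0.014 [ 5.35 -0.1  -0.39] -0.0392 29.675
0.015 [ 6.06  0.2  -1.08] -0.0384 29.9667
0.016 [ 6.96 -0.16 -1.64] -0.0375 30.2583
0.017 [ 7.27 -0.62 -1.55] -0.0367 30.55
```

View pics/t51c.png

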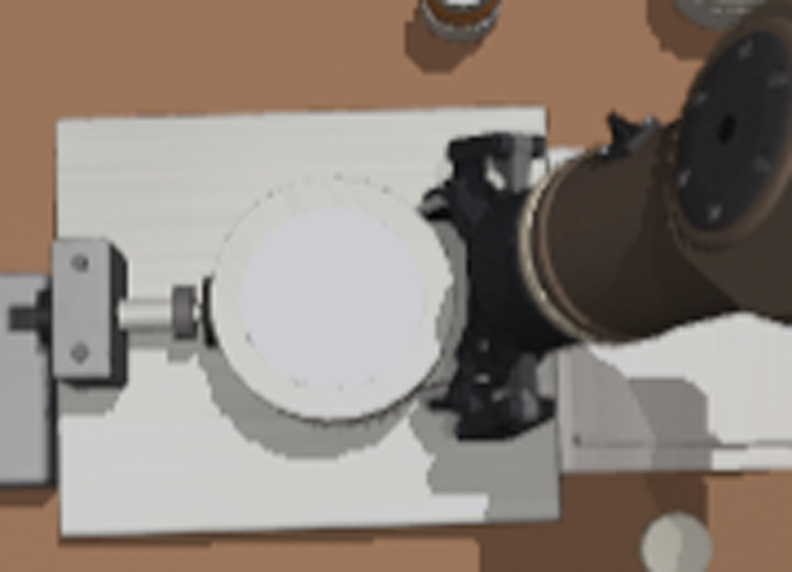

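```bash
python3 - <<'E'
from path import *
r.pause(.4); print(ft(5))
go(.008,.063,.01); print(ft(5),S(r.sense()['position']))
go(-.06,.063,.06); 
snap('top','t60'); up('t60','t60c',170,120,180,130,4.4)
go(-.12,.15,.12); print(ft(5),r.sense()['time_s'])
snap('scene','s60');up('s60','s60c',230,110,170,150,4)
r.clamp(); print(r.sense()['time_s'],r.sense()['opening'])
for y in (0,np.pi/2,-np.pi/2,st[2]):
  print(y,r.solve_ik([.4877,.3805,.077],[np.pi,0,y]))
E
```

```text
[-7.69788247  0.74482516  1.92987124]
[ 0.04986849 -0.47233942 -0.1065316 ] [-4.48199621e-02  4.63758272e-05  6.38976495e-02]
[ 0.02170172 -0.07638796 -0.17022579] 34.5417
35.3583 -0.0001731762999561397
0 [-0.92194314  0.60883824  0.2556157   1.77569016 -0.20641462  0.78319729
 -2.13424482]
1.5707963267948966 [-0.7236268   0.60099857 -0.03707599  1.75706798  0.02968641  0.78406704
 -0.77523297]
-1.5707963267948966 [-0.1285551   0.84130314 -1.01483955  1.70310922  0.80510205  1.0724904
  1.73121833]
1.6167854076843642 [-0.73050774  0.60070815 -0.02698116  1.75772119  0.02160863  0.78344979
 -0.72208864]
```

View pics/t60c.png

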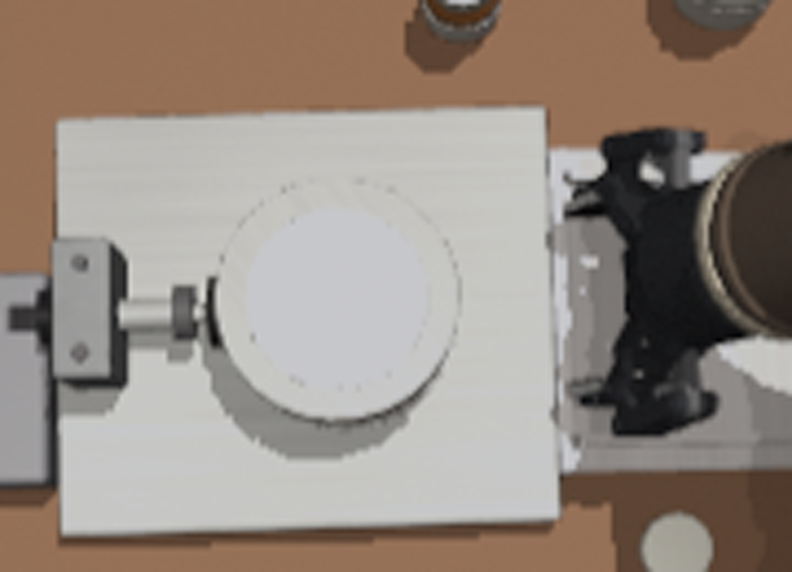

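View pics/s60c.png

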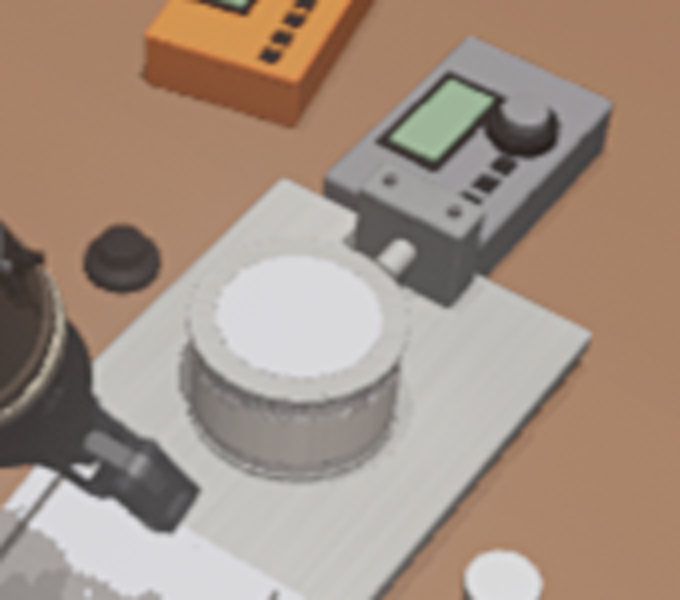

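```bash
python3 - <<'E'
from path import *
p=r.sense()['position'].copy(); p[2]=.26; r.move_l(p,velocity=.2)
o=[np.pi,0,st[2]]
r.move_ptp([.4877,.3805,.24],o)
r.move_l([.4877,.3805,.095],velocity=.15); r.pause(.2)
f0=ft(6)[2]; print(f0,r.sense()['time_s'])
snap('scene','s70');up('s70','s70c',280,90,120,110,5.5);snap('top','t70');up('t70','t70c',95,155,130,100,6)
z=.081
r.move_l([.4877,.3805,z],velocity=.05)
while z>.058:
    f=ft(3)[2]-f0; print(round(z,4),np.round(r.sense()['position'][2],4),round(f,2),r.sense()['time_s'])
    if f>9: break
    z-=.0015; r.move_l([.4877,.3805,z],velocity=.02)
r.pause(.3); print(ft(4)[2]-f0, r.sense()['position'])
snap('scene','s71');up('s71','s71c',280,90,120,110,5.5)
E
```

```text
0.07441815106159548 39.0417
0.081 0.0806 1.65 39.6
0.0795 0.0796 1.36 39.875
0.078 0.0781 2.54 40.15
0.0765 0.0766 2.8 40.425
0.075 0.0752 5.31 40.7
0.0735 0.0749 17.67 40.975
17.228894567659868 [0.48781288 0.38077321 0.07492072]
```

View pics/s71c.png

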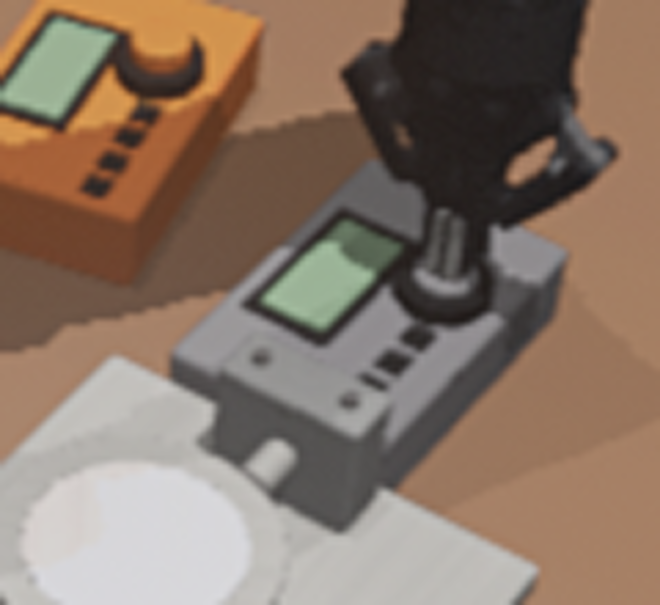

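View pics/t70c.png

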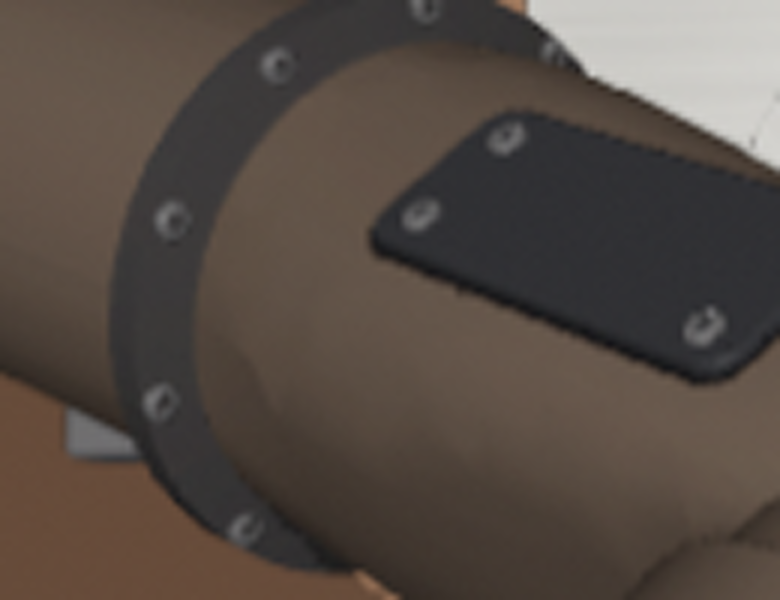

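```bash
python3 - <<'E'
from path import *
r.move_l([.4877,.3805,.10],velocity=.05)
r.move_l([.4877,.3805,.26],velocity=.2)
r.move_ptp([.22,.50,.30],[np.pi,0,st[2]])
r.pause(.4);print(ft(),r.sense()['time_s'])
snap('top','t80');snap('scene','s80');up('t80','t80c',95,120,250,150,3.2);up('s80','s80c',230,70,180,200,3)
E
```

```text
[-0.05671448  0.02905602  0.18987549] 44.575
```

View pics/t80c.png

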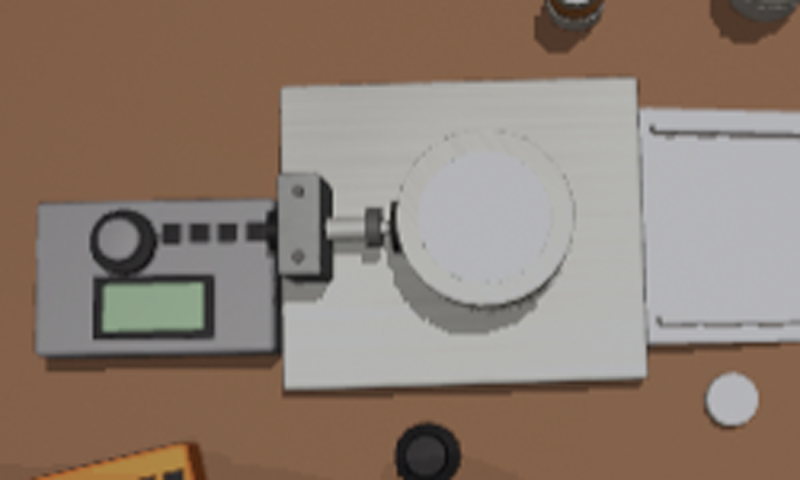

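View pics/s80.png

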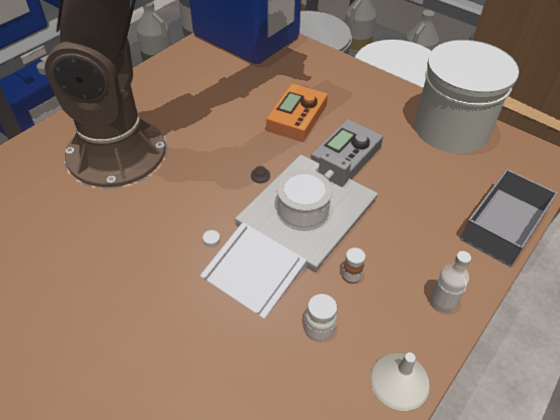

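The tin stands flat on the pan against the pad, which is still pushed in. The key is back up, nothing else has moved and the arm is clear, so I am handing in.

```bash
python3 -c "
from h import *
r.hand_in(); print(r.sense()['time_s'])"
```

```text
the job is handed in; nothing more can be done
the job is handed in; nothing more can be done
```

The tin is on the pan and resting against the sprung stop, the key was pressed fully down and released, and the job is handed in at about 45 s of the 72 s allowed.

- **Push:** I cradled the tin between the open fingers, held low and tilted, and pushed it up the ramp and over the lip. It was already nearly on the middle line, so little lining up was needed.
- **Stop:** I then moved it in 1 mm steps onto the pad. The push rose from a steady 3.0 N to between 7.3 and 7.7 N. That is about 4.3 to 5 N on the pad, with 4 to 4.5 mm of its 8 mm travel used, so the pad never went solid. The pad force is worked out from the wrist force and the travel, not measured directly.
- **Key:** The key moved about 6 mm, then hit bottom hard; the wrist read about 17 N. I let go straight up and moved the arm away.
- **Last pictures:** The tin stands flat, clear of the ramp, with the pad still pushed in against it; it had slid back about 1 mm when I let go. The key is up again, and the other things on the bench look unmoved. The wrist force is near zero.
- **Disagreement:** The two cameras placed the pad face about 8 mm apart, so I relied on the contact felt at the wrist.

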